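# Work the weeder out of the half-opening drawer

### The job

Pull the drawer of the green bench cabinet right out to its stop, then take hold of the daisy weeder inside by its wooden handle. The drawer opens too little to lift the weeder straight out, so tilt it handle end up and draw it out diagonally past the cabinet, without wrenching it against the cabinet or drawer. Finish while still holding the weeder in the gripper, still, with all of it at least 5 cm higher than the cabinet's top and touching nothing else; leave the drawer out, and the mug, sprayer and hand rake undisturbed.

Things in the scene. Friction and masses are not known exactly. Their poses are not given: they have to be found in the camera images.
- cabinet: Low green bench cabinet, fixed, one drawer: 260 deep (x) by 180 wide (y) by 98 mm high. Origin: bottom centre of its front face, on the table; x points from the front to the back, y across, z up; the drawer comes out to -x. The top board is 14 mm thick, its underside 84 mm above the table; nothing stands on it.
- drawer (a joint): How far the drawer is out, in m: 0 shut, 0.130 at its stop. It slides with about 2 N of friction and stays where it is left. Inside it is 240 long (from the front panel's inner face) by 140 mm wide; white floor 18 mm, side walls up to 58 mm above the table. At the stop the gap between the front panel and the cabinet's top board is 130 mm long.
- panel (a point): Middle of the top edge of the drawer's wooden front panel, at its inner face, 82 mm above the table; moves with the drawer. The panel is 16 mm thick and 176 wide; when shut its inner face is level with the cabinet front.
- knob (a point): Centre of the drawer's round brass knob, on the middle of the panel, 56 mm above the table and 40 mm ahead of the cabinet front when shut: a disc 28 mm across and 16 mm thick, its axis along the cabinet's x, on a neck 16 mm across and 16 mm long. It moves with the drawer and can be pinched from above across its sides.
- weeder: Daisy weeder, 190 mm long, 0.1 to 0.2 kg, loose on the drawer floor, handle to the front. Dark wooden handle 100 long, 26 wide (y), 30 mm high (z); then an 8 mm round steel shank and flat fork 20 wide, 4 mm thick. Origin: middle of the handle, on its axis; x points from handle to fork, z up. It balances about 25 mm ahead (+x) of the origin. It rides along when the drawer is pulled.
- weeder_butt (a point): The end of the weeder's wooden handle, on the axis, 50 mm behind (-x) the weeder's origin.
- weeder_fork (a point): Where the weeder's shank meets its fork, on the axis, 110 mm ahead (+x) of the weeder's origin; the fork's tips are 30 mm farther on.
- mug: Blue ceramic mug of wooden pegs, 84 mm across, 125 mm high with the pegs, handle at its +y; loose bystander. Origin: centre of its underside.
- sprayer: Red plastic hand sprayer, 76 mm across, 181 mm high, nozzle to its -x (58 mm out); loose bystander. Origin: centre of its underside.
- rake: Small hand-rake head on a short wooden handle, lying flat, red head, 285 long (x, handle to -x) by 156 wide (y), 28 mm high; loose bystander. Origin: on the table, on its axis, under the middle of the red head bar; the tines end 50 mm ahead (+x).

How it is judged:
By the outcome, as a careful person would: the job done as asked, in the order asked, and still so for the second after the job is handed in, while the arm keeps its last pose, push and grip.
It also fails if it takes over 51 s, if anything falls off the work surface, if the arm or the gripper's body presses on something with over 40 N, if the wrist force passes 120 N, or if a joint passes its speed limit or range.

### The arm

A 6-joint arm with a two-finger parallel gripper is mounted at the origin on the work surface. World frame = base frame: x ahead of the robot, y to its left, z up, the work surface at z = 0. Lengths are in m, angles in rad, forces in N, time in s.
With the tool pointing down it reaches from about 0.35 to 0.725 m from the base axis. Payload 4.3 kg.
Tool frame: the origin (TCP) lies midway between the tips of the shut fingers; the grasp point (between the pads) lies 19 mm behind it; z points along the fingers, y is the line along which they close (so a half turn about z gives the same grasp; the last joint's range is limited). The gripper opens to 85 mm and grips with 20 to 120 N. Pads are 22 mm wide; open, the fingers measure 114 mm over their backs; the gripper's body (76 mm by 85 mm) begins 54 mm behind the grasp point. The pads swing forward as they close: fully open they stand 13 mm farther back than shut.
Start: joints at [1.122, 0.377, 0.081, 1.274, 0, 1.46], TCP at [0.191, 0.542, 0.231] pointing down, gripper open.
Joint ranges: [-2.72, 2.72], [-0.84, 1.66], [-1.02, 1.22], [-1.77, 2.12], [-1.37, 1.28], [-3.14, 3.14]. Speed limits (rad/s): [2.57, 2.57, 3.14, 3.14, 3.14, 3.14].

### API

Orientations are given as a unit quaternion [w, x, y, z].
In Python, from station import sense, cams, r gives the robot as it stands.
- The arm moves only by the tool arm_command, never from a script. Its argument "moves" is a list of rows, each an object with "turn": the turn, a rotation vector about the tool's x, y, z in degrees, a list of three; "travel": the shift along the tool's x, y, z in cm, a list of three; "jaw": the finger opening in cm, from 0 to 8.54. A call has 1 to 8 rows; each row shifts and turns the commanded pose from where the row before left it, along the tool's axes as they then stand; what a row does not reach is not made up. A row lasts 1/12 s, in which the tool goes at most 41.7 mm and 7.16 degrees, less where a joint would pass 70% of its speed; a pose out of reach is approached as far as the arm can. A call with a gripper value outside its range is refused whole. The fingers move at their own pace and stop on an object; the grip force is fixed at half the most. Time passes only in rows, so rows that do not move let the fingers close. It gives the time, the measured TCP pose, the force, the opening and the grip force at its end, in the units of the state.
- sense(): the state, without advancing time (a new reading comes with each control period).
- cams.camera(name): name is "scene" or "top" or "wrist"; returns the picture (420x560x3 uint8, red, green, blue); there is no depth.
- cams.get_calibration(name): a dict with "camera_matrix" (3x3 intrinsics, pixels), "rvec" (rotation vector, rad) and "tvec" (3), from world to camera coordinates, as OpenCV has them; the wrist camera has in their place "tool_from_camera" (4x4, takes a point from camera to tool coordinates, whose origin is the TCP and whose axes are the flange's). Camera axes: x right, y down, z forward; pixel columns grow to the right and rows downward; lengths in m; the calibration is good to about 2 mm. A picture is of the moment at which its call begins: read the wrist's pose just before it. get_calibration takes no time and is no camera call.
- r.job_done(): hands the job in; it is judged then, once.
The state is a dict: "time": time; "qpos": joint angles; "joint_velocities": joint speeds; "joint_torque": joint torques, N m; "tcp_pos": TCP position; "orientation": TCP orientation; "ft_force": force on the tool from outside, world axes, zero at the start; "wrist_torque": the same for the moment, N m; "gripper_width": finger opening in m; "gripper_force": force on a finger pad.
Only numpy, scipy, OpenCV 4.12 (cv2) and the standard library are available. Lean on these libraries where they do the work, as an engineer would, in place of code of your own. Each camera call takes 0.05 s, during which the arm holds its last target. There are 200 camera calls.

## Working session

There is one attempt and no reset: what is moved stays moved. The work goes in short steps, Python scripts to look and compute and a tool call to move; the robot and the scene stay as the last step left them, time stands still between calls to the robot, and variables do not carry over. Pictures are saved under pics/ and viewed, at most 10 in all, crops included, and the job is handed in when it is done.

Besides the shell and the picture viewer there is one more tool, called after ">>>" as name(argument=value, ...) on one line, values as JSON. arm_command: Moves the arm, as the interface text tells. Its arguments: {"type":"object","properties":{"moves":{"type":"array","items":{"type":"object","properties":{"turn":{"type":"array","items":{"type":"number"}},"travel":{"type":"array","items":{"type":"number"}},"jaw":{"type":"number"}}}}},"required":["moves"]}

```bash
ls; mkdir -p pics; python3 - <<'E'
from station import sense,cams,r
import cv2
s=sense();print(s['time'],s['tcp_pos'],s['orientation'])
for n in('scene','top'):
    cv2.imwrite(f'pics/{n}0.png',cams.camera(n)[:,:,::-1]);print(n,cams.get_calibration(n))
E
```

```text
pics
0.0 [0.19079554 0.54172332 0.23035359] [-2.89130993e-04  1.68579038e-01  9.85687604e-01 -9.85854261e-04]
scene {'camera_matrix': array([[417.46890735,   0.        , 274.86809927],
       [  0.        , 417.46890735, 208.22775562],
       [  0.        ,   0.        ,   1.        ]]), 'rvec': array([ 1.44035966,  2.28838765, -0.74969878]), 'tvec': array([ 0.23662745, -0.38687707,  1.33324818])}
top {'camera_matrix': array([[542.70886138,   0.        , 270.64731962],
       [  0.        , 542.70886138, 209.91122809],
       [  0.        ,   0.        ,   1.        ]]), 'rvec': array([ 2.13635818, -2.14152394,  0.17515267]), 'tvec': array([0.00393008, 0.60343591, 1.3444064 ])}
```

View pics/top0.png

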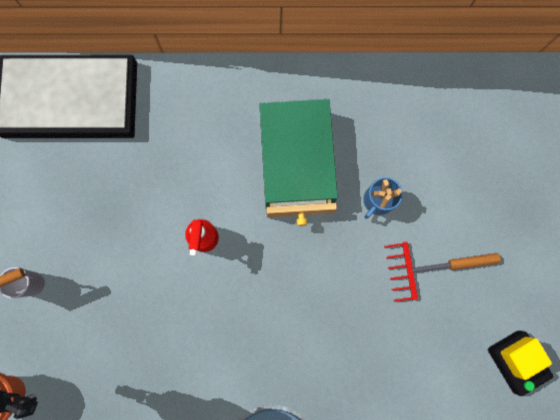

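View pics/scene0.png

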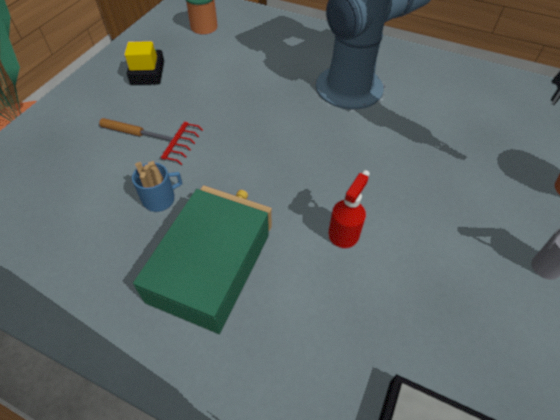

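The top view shows the cabinet's top-board corners at about (261,101), (329,99), (336,199) and (265,205), with the drawer slightly open. The knob is at (302,219), the sprayer at (202,236), the mug at (385,195), and the rake head at (410,272).

```bash
cat >h.py <<'E'
import numpy as np,cv2
from station import sense,cams,r
from scipy.spatial.transform import Rotation as R
def pose():
    s=sense();q=s['orientation'];return s,np.array(s['tcp_pos']),R.from_quat([q[1],q[2],q[3],q[0]]).as_matrix()
def cam(n):
    c=cams.get_calibration(n);K=c['camera_matrix']
    if 'rvec' in c:
        Rm=cv2.Rodrigues(c['rvec'])[0];t=np.array(c['tvec']);return K,Rm.T,-Rm.T@t
    s,p,Rt=pose();T=np.array(c['tool_from_camera']);return K,Rt@T[:3,:3],p+Rt@T[:3,3]
def pt(n,u,v,z):
    K,Rw,o=cam(n);d=Rw@np.linalg.solve(K,[u,v,1]);return o+d*(z-o[2])/d[2]
def px(n,P):
    K,Rw,o=cam(n);c=K@(Rw.T@(np.array(P)-o));return c[:2]/c[2]
def tool(target,Rd=None):
    "remaining turn (deg) and travel (cm) in tool axes"
    s,p,Rt=pose();t=Rt.T@(np.array(target)-p)*100
    return t.round(2),None if Rd is None else np.degrees(R.from_matrix(Rt.T@Rd).as_rotvec()).round(2)
E
python3 - <<'E'
from h import *
np.set_printoptions(precision=4,suppress=True)
C=[pt('top',u,v,.098) for u,v in[(261,101),(329,99),(336,199),(265,205)]];print(np.array(C))
ax=((C[0]-C[3])+(C[1]-C[2]));print('yaw',np.degrees(np.arctan2(ax[1],ax[0])),[np.linalg.norm(C[i]-C[i-1]) for i in range(4)])
yw=C[0]-C[1]+C[3]-C[2];print('yaw from y',np.degrees(np.arctan2(-yw[0],yw[1])))
print('front',(C[2]+C[3])/2,'ctr',np.mean(C,0))
print('scene',[pt('scene',u,v,.098) for u,v in[(139,288),(219,327),(270,232),(198,191)]])
print('knob',pt('top',302,219,.056),pt('scene',242,194,.06))
print('panel',pt('top',267,212,.082),pt('top',336,206,.082))
print('mug',pt('top',385,195,.09),'sprayer',pt('top',202,236,.1),pt('scene',345,240,0))
s,p,Rt=pose();print(Rt); print(cams.get_calibration('wrist'))
E
```

```text
[[ 0.8777  0.0266  0.098 ]
 [ 0.8827 -0.1475  0.098 ]
 [ 0.6225 -0.1597  0.098 ]
 [ 0.6078  0.0166  0.098 ]]
yaw 2.398331066925308 [np.float64(0.2700568760286228), np.float64(0.17414291904972476), np.float64(0.2604995739447345), np.float64(0.1769409085435743)]
yaw from y 3.2346612280259204
front [ 0.6152 -0.0716  0.098 ] ctr [ 0.7477 -0.066   0.098 ]
scene [array([ 0.8889, -0.1297,  0.098 ]), array([0.8892, 0.0496, 0.098 ]), array([0.6621, 0.043 , 0.098 ]), array([ 0.6329, -0.1544,  0.098 ])]
knob [ 0.5786 -0.0773  0.056 ] [ 0.5716 -0.0759  0.06  ]
panel [0.5928 0.0117 0.082 ] [ 0.6076 -0.1614  0.082 ]
mug [ 0.6339 -0.2836  0.09  ] sprayer [0.5307 0.171  0.1   ] [0.5481 0.185  0.    ]
[[-0.9432  0.3323 -0.0008]
 [ 0.3323  0.9432 -0.0017]
 [ 0.0002 -0.0019 -1.    ]]
{'camera_matrix': array([[294.7029,   0.    , 276.5915],
       [  0.    , 294.7029, 206.7036],
       [  0.    ,   0.    ,   1.    ]]), 'tool_from_camera': array([[-0.0001, -0.9554, -0.2953,  0.0754],
       [ 1.    ,  0.0001, -0.0006, -0.0001],
       [ 0.0006, -0.2953,  0.9554, -0.1427],
       [ 0.    ,  0.    ,  0.    ,  1.    ]])}
```

>>> arm_command(moves=[{"turn": [0, 0, -5.7], "travel": [0, 0, 0], "jaw": 8.5}, {"turn": [0, 0, -5.7], "travel": [0, 0, 0], "jaw": 8.5}, {"turn": [0, 0, -5.7], "travel": [0, 0, 0], "jaw": 8.5}, {"turn": [0, 0, -5.7], "travel": [0, 0, 0], "jaw": 8.5}, {"turn": [0, 0, 0], "travel": [-1.9, -3.5, 0], "jaw": 8.5}, {"turn": [0, 0, 0], "travel": [-1.9, -3.5, 0], "jaw": 8.5}, {"turn": [0, 0, 0], "travel": [-1.9, -3.5, 0], "jaw": 8.5}, {"turn": [0, 0, 0], "travel": [-1.9, -3.5, 0], "jaw": 8.5}])

```text
time: 0.77
tcp_pos: [0.2754, 0.4055, 0.2307]
orientation: [-0.0, -0.03, 1.0, -0.0]
ft_force: [0.7, 0.0, 0.5]
gripper_width: 0.0848
gripper_force: 0.0
```

>>> arm_command(moves=[{"turn": [0, 0, 0], "travel": [-1.9, -3.5, 0], "jaw": 8.5}, {"turn": [0, 0, 0], "travel": [-1.9, -3.5, 0], "jaw": 8.5}, {"turn": [0, 0, 0], "travel": [-1.9, -3.5, 0], "jaw": 8.5}, {"turn": [0, 0, 0], "travel": [-1.9, -3.5, 0], "jaw": 8.5}, {"turn": [0, 0, 0], "travel": [-1.9, -3.5, 0], "jaw": 8.5}, {"turn": [0, 0, 0], "travel": [-1.9, -3.5, 0], "jaw": 8.5}, {"turn": [0, 0, 0], "travel": [-1.9, -3.5, 0], "jaw": 8.5}, {"turn": [0, 0, 0], "travel": [-1.9, -3.5, 0], "jaw": 8.5}])

```text
time: 1.43
tcp_pos: [0.4438, 0.1346, 0.2311]
orientation: [-0.0, -0.03, 1.0, 0.0]
ft_force: [0.2, -0.3, 0.2]
gripper_width: 0.0852
gripper_force: 0.0
```

>>> arm_command(moves=[{"turn": [0, 0, 0], "travel": [-1.9, -3.5, 0], "jaw": 8.5}, {"turn": [0, 0, 0], "travel": [-1.9, -3.5, 0], "jaw": 8.5}, {"turn": [0, 0, 0], "travel": [-1.9, -3.5, 0], "jaw": 8.5}, {"turn": [0, 0, 0], "travel": [-1.9, -3.5, 0], "jaw": 8.5}, {"turn": [0, 0, 0], "travel": [0, 0, 0], "jaw": 8.5}, {"turn": [0, 0, 0], "travel": [0, 0, 0], "jaw": 8.5}])

```text
time: 1.93
tcp_pos: [0.5281, -0.0004, 0.2305]
orientation: [-0.001, -0.028, 1.0, 0.0]
ft_force: [-0.9, 1.1, -0.2]
gripper_width: 0.0849
gripper_force: 0.0
```

```bash
python3 - <<'E'
from h import *
s,p,Rt=pose();print(s['time'],p,Rt.round(3),s['ft_force']);print(px('wrist',[.5765,-.075,.056]))
cv2.imwrite('pics/w1.png',cams.camera('wrist')[:,:,::-1])
E
```

```text
1.9333 [ 5.28069091e-01 -3.89283435e-04  2.30466193e-01] [[-0.998 -0.055 -0.001]
 [-0.055  0.998  0.001]
 [ 0.001  0.001 -1.   ]] [-0.86474549  1.07156953 -0.1563863 ]
[209.53372205 225.01234095]
```

View pics/w1.png

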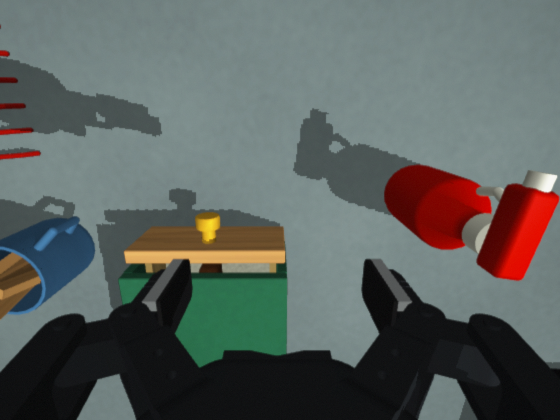

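The wrist view shows the knob disc spanning about (195–220, 212–228). The panel's inner top edge runs from about (125,262) to (285,262), and the cabinet's front edge is at rows 266–277.

```bash
python3 - <<'E'
from h import *
print('knob',pt('wrist',208,222,.056),'top',pt('wrist',208,215,.070))
for a in[(125,262),(285,262),(147,229),(283,228)]: print(a,pt('wrist',*a,.082))
for a in[(121,277),(287,277)]: print(a,pt('wrist',*a,.098))
k=pt('wrist',208,222,.056);print(tool([.5765,k[1],.036]))
E
```

```text
knob [ 0.5722162 -0.0752462  0.056    ] top [ 0.55881816 -0.07200155  0.07      ]
(125, 262) [ 0.61437503 -0.16080659  0.082     ]
(285, 262) [0.6043114  0.01449678 0.082     ]
(147, 229) [ 0.57398266 -0.13394183  0.082     ]
(283, 228) [0.56459097 0.00975385 0.082     ]
(121, 277) [ 0.62339247 -0.15802435  0.098     ]
(287, 277) [0.61336283 0.01676502 0.098     ]
(array([-4.51, -7.91, 19.45]), None)
```

>>> arm_command(moves=[{"turn": [0, 0, 0], "travel": [-1.3, -2.55, 2], "jaw": 8.5}, {"turn": [0, 0, 0], "travel": [-1.25, -2.55, 2], "jaw": 8.5}, {"turn": [0, 0, 0], "travel": [-1.25, -2.55, 2], "jaw": 8.5}, {"turn": [0, 0, 0], "travel": [0, 0, 2], "jaw": 6}, {"turn": [0, 0, 0], "travel": [0, 0, 2.5], "jaw": 6}, {"turn": [0, 0, 0], "travel": [0, 0, 1.5], "jaw": 6}, {"turn": [0, 0, 0], "travel": [0, 0, 0], "jaw": 6}])

```text
time: 2.57
tcp_pos: [0.5663, -0.0704, 0.1075]
orientation: [-0.004, -0.031, 1.0, 0.001]
ft_force: [-1.4, 0.4, -0.9]
gripper_width: 0.06
gripper_force: 0.0
```

```bash
python3 - <<'E'
from h import *
s,p,Rt=pose();print(s['time'],p,s['gripper_width'],s['ft_force'])
im=cams.camera('wrist');h=cv2.cvtColor(im,cv2.COLOR_RGB2HSV)
m=((h[...,0]>20)&(h[...,0]<30)&(h[...,1]>190)&(h[...,2]>120)).astype('u1')
n,l,st,c=cv2.connectedComponentsWithStats(m);i=1+st[1:,4].argmax();print(st[i],c[i])
x,y,w,hh,_=st[i]
print(pt('wrist',x+w/2,y+hh*.5,.056),pt('wrist',x,y+hh*.3,.056),pt('wrist',x+w,y+hh*.3,.056),px('wrist',[.5705,-.075,.056]))
cv2.imwrite('pics/w2.png',im[:,:,::-1])
E
```

```text
2.5667 [ 0.56631258 -0.0703516   0.10750108] 0.05999580302145987 [-1.3939534   0.36704104 -0.88214803]
[ 248  224   38   47 1318] [266.6707132  243.95447648]
[ 0.58386218 -0.07678814  0.056     ] [ 0.57731251 -0.09083173  0.056     ] [ 0.57565593 -0.06350561  0.056     ] [270.46532701 230.53105976]
```

View pics/w2.png

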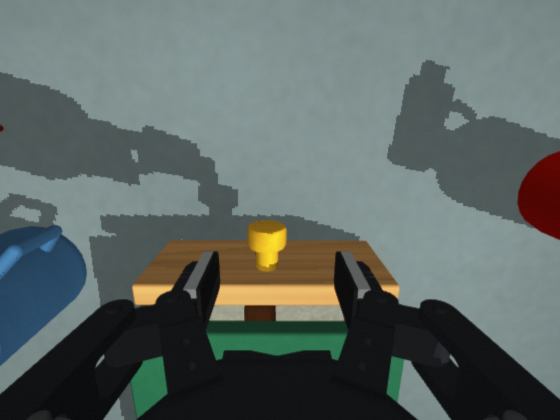

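The knob disc spans roughly columns 248–286, with its rear top rim near row 250. The panel's inner top edge is at row ~300, and the weeder's dark handle is visible behind it at column 260.

```bash
python3 - <<'E'
from h import *
print('back rim',pt('wrist',267,251,.070),'front bot',pt('wrist',267,224,.046))
print([pt('wrist',u,v,.082) for u,v in[(135,301),(398,301)]],[pt('wrist',u,v,.082) for u,v in[(133,286),(400,286)]])
print('front edge',pt('wrist',267,322,.098), 'weeder',pt('wrist',245,313,.05),pt('wrist',276,313,.05))
print(tool([.5705,-.077,.036]))
E
```

```text
back rim [ 0.57997566 -0.07657326  0.07      ] front bot [ 0.56938977 -0.07783451  0.046     ]
[array([ 0.61620464, -0.16282854,  0.082     ]), array([0.60561071, 0.01306009, 0.082     ])] [array([ 0.60478153, -0.16325032,  0.082     ]), array([0.5941901 , 0.01231013, 0.082     ])]
front edge [ 0.61493122 -0.07393163  0.098     ] weeder [ 0.6452673  -0.09155577  0.05      ] [ 0.64376595 -0.06659546  0.05      ]
(array([-0.29, -0.66,  7.35]), None)
```

>>> arm_command(moves=[{"turn": [0, 0, 0], "travel": [-0.4, -0.7, 2.2], "jaw": 6}, {"turn": [0, 0, 0], "travel": [0, 0, 2.5], "jaw": 6}, {"turn": [0, 0, 0], "travel": [0, 0, 2.5], "jaw": 6}, {"turn": [0, 0, 0], "travel": [0, 0, 0], "jaw": 6}, {"turn": [0, 0, 0], "travel": [0, 0, 0], "jaw": 6}])

```text
time: 3.03
tcp_pos: [0.5737, -0.0785, 0.0398]
orientation: [-0.001, -0.03, 1.0, 0.0]
ft_force: [0.4, -0.6, -0.6]
gripper_width: 0.0598
gripper_force: 0.0
```

>>> arm_command(moves=[{"turn": [0, 0, 0], "travel": [0, 0, 0], "jaw": 2}, {"turn": [0, 0, 0], "travel": [0, 0, 0], "jaw": 2}, {"turn": [0, 0, 0], "travel": [0, 0, 0], "jaw": 2}, {"turn": [0, 0, 0], "travel": [0, 0, 0], "jaw": 2}, {"turn": [0, 0, 0], "travel": [0, 0, 0], "jaw": 2}, {"turn": [0, 0, 0], "travel": [0, 0, 0], "jaw": 2}])

```text
time: 3.53
tcp_pos: [0.5764, -0.0769, 0.0421]
orientation: [0.002, -0.03, 1.0, 0.003]
ft_force: [-0.5, 8.0, 8.0]
gripper_width: 0.0261
gripper_force: 58.5
```

>>> arm_command(moves=[{"turn": [0, 0, 0], "travel": [0.8, 0, 0.1], "jaw": 2}, {"turn": [0, 0, 0], "travel": [1.5, 0, 0.1], "jaw": 2}, {"turn": [0, 0, 0], "travel": [2, 0, 0], "jaw": 2}, {"turn": [0, 0, 0], "travel": [2, 0, 0], "jaw": 2}, {"turn": [0, 0, 0], "travel": [2, 0, 0], "jaw": 2}, {"turn": [0, 0, 0], "travel": [1.5, 0, 0], "jaw": 2}, {"turn": [0, 0, 0], "travel": [1, 0, 0], "jaw": 2}, {"turn": [0, 0, 0], "travel": [0, 0, 0], "jaw": 2}])

```text
time: 4.2
tcp_pos: [0.469, -0.083, 0.042]
orientation: [0.004, -0.03, 1.0, 0.003]
ft_force: [-2.9, 12.9, 25.6]
gripper_width: 0.026
gripper_force: 61.7
```

>>> arm_command(moves=[{"turn": [0, 0, 0], "travel": [0.7, 0.1, -0.2], "jaw": 2}, {"turn": [0, 0, 0], "travel": [0.4, 0.05, 0], "jaw": 2}, {"turn": [0, 0, 0], "travel": [0, 0, 0], "jaw": 2}])

```text
time: 4.45
tcp_pos: [0.4573, -0.0836, 0.0421]
orientation: [0.003, -0.03, 1.0, 0.001]
ft_force: [-2.0, 6.3, 11.8]
gripper_width: 0.0259
gripper_force: 63.0
```

>>> arm_command(moves=[{"turn": [0, 0, 0], "travel": [0.4, 0.05, -0.1], "jaw": 2}, {"turn": [0, 0, 0], "travel": [0.3, 0, 0], "jaw": 2}, {"turn": [0, 0, 0], "travel": [0.2, 0, 0], "jaw": 2}, {"turn": [0, 0, 0], "travel": [0, 0, 0], "jaw": 2}])

```text
time: 4.78
tcp_pos: [0.4551, -0.0838, 0.0423]
orientation: [0.008, -0.03, 0.999, 0.002]
ft_force: [18.4, 7.4, -18.0]
gripper_width: 0.0261
gripper_force: 61.8
```

>>> arm_command(moves=[{"turn": [0, 0, 0], "travel": [-0.3, 0, 0.1], "jaw": 2}, {"turn": [0, 0, 0], "travel": [0, 0, 0], "jaw": 2}])

```text
time: 4.95
tcp_pos: [0.4551, -0.0838, 0.0421]
orientation: [0.005, -0.03, 1.0, 0.002]
ft_force: [6.2, 7.7, 3.6]
gripper_width: 0.026
gripper_force: 64.1
```

>>> arm_command(moves=[{"turn": [0, 0, 0], "travel": [0, 0, 0], "jaw": 6}, {"turn": [0, 0, 0], "travel": [0, 0, 0], "jaw": 6}, {"turn": [0, 0, 0], "travel": [0, 0, 0], "jaw": 6}, {"turn": [0, 0, 0], "travel": [0, 0, -2.5], "jaw": 6}, {"turn": [0, 0, 0], "travel": [0, 0, -3.5], "jaw": 6}, {"turn": [0, 0, 0], "travel": [0, 0, -4], "jaw": 6}, {"turn": [0, 0, 0], "travel": [0, 0, -4], "jaw": 6}, {"turn": [0, 0, 0], "travel": [0, 0, -4], "jaw": 6}])

```text
time: 5.62
tcp_pos: [0.4486, -0.085, 0.2213]
orientation: [-0.0, -0.029, 1.0, -0.0]
ft_force: [1.7, -1.2, 0.3]
gripper_width: 0.06
gripper_force: 0.0
```

>>> arm_command(moves=[{"turn": [0, 0, 0], "travel": [-2.5, 0, 0], "jaw": 6}, {"turn": [0, 0, 0], "travel": [-2.5, 0, 0], "jaw": 6}, {"turn": [0, 0, 0], "travel": [0, 0, 0], "jaw": 6}, {"turn": [0, 0, 0], "travel": [0, 0, 0], "jaw": 6}])

```text
time: 5.95
tcp_pos: [0.4998, -0.0822, 0.2192]
orientation: [-0.0, -0.03, 1.0, -0.0]
ft_force: [-0.1, 0.4, 0.1]
gripper_width: 0.0598
gripper_force: 0.0
```

```bash
python3 - <<'E'
from h import *
s,p,Rt=pose();print(s['time'],p,Rt.round(4),s['ft_force'])
cv2.imwrite('pics/w3.png',cams.camera('wrist')[:,:,::-1])
np.savez('w3.npz',p=p,R=Rt)
E
```

```text
5.95 [ 0.49980871 -0.08217163  0.21921774] [[-9.982e-01 -5.940e-02 -5.000e-04]
 [-5.940e-02  9.982e-01 -2.000e-04]
 [ 5.000e-04 -2.000e-04 -1.000e+00]] [-0.14257863  0.35462697  0.11965573]
```

View pics/w3.png

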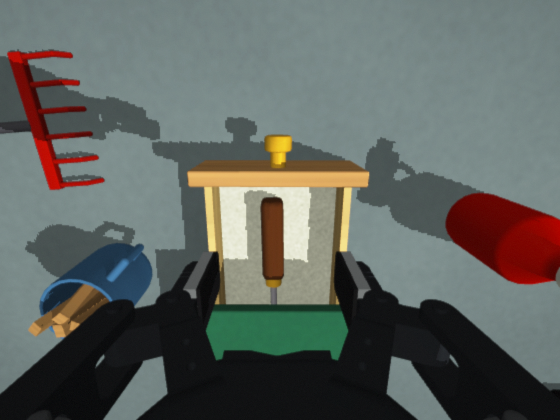

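The wrist view shows the drawer fully out. The handle's butt end is at (272,198) and its front end at (273,279), spanning columns 262–284. The panel's inner edge is at row ~187 and the cabinet edge at row ~305.

```bash
python3 - <<'E'
from h import *
np.set_printoptions(precision=4,suppress=True)
print('butt',pt('wrist',272,198,.040),'end',pt('wrist',273.5,280,.040))
print('top line',pt('wrist',272.5,215,.048),pt('wrist',273.5,270,.048),[pt('wrist',u,250,.035) for u in(262,284)])
print('panel',[pt('wrist',u,v,.082) for u,v in((189,187),(368,187))],'front',[pt('wrist',u,v,.098) for u,v in((210,305),(346,305))])
print('walls in',[pt('wrist',u,v,.058) for u,v in((216,187),(342,187))], 'knob',pt('wrist',278,146,.056))
E
```

```text
butt [ 0.5123 -0.0867  0.04  ] end [ 0.6171 -0.0791  0.04  ]
top line [ 0.5298 -0.085   0.048 ] [ 0.5988 -0.08    0.048 ] [array([ 0.5797, -0.0952,  0.035 ]), array([ 0.5781, -0.0686,  0.035 ])]
panel [array([ 0.4944, -0.1679,  0.082 ]), array([0.4841, 0.006 , 0.082 ])] front [array([ 0.6156, -0.1449,  0.098 ]), array([ 0.6072, -0.0033,  0.098 ])]
walls in [array([ 0.4988, -0.1464,  0.058 ]), array([ 0.4909, -0.0135,  0.058 ])] knob [ 0.4525 -0.0836  0.056 ]
```

```bash
cat >>h.py <<'E'
def rows(wps,start=None,maxd=3.0,maxa=5.5):
    "wps: (x,y,z,pitch deg) TCP targets; yaw kept; prints rounded tool-frame rows"
    s,p,Rt=pose() if start is None else (None,)+start
    yaw=np.arctan2(-Rt[0,1],Rt[1,1])
    for x,y,z,ph in wps:
        Rd=R.from_euler('z',yaw).as_matrix()@np.array([[-1,0,0],[0,1,0],[0,0,-1.]])@R.from_euler('y',ph,degrees=True).as_matrix()
        q=np.array([x,y,z]);rv=np.degrees(R.from_matrix(Rt.T@Rd).as_rotvec())
        n=int(max(1,np.ceil(np.linalg.norm(q-p)*100/maxd),np.ceil(np.linalg.norm(rv)/maxa)))
        for i in range(n):
            f=1/(n-i);rv=np.degrees(R.from_matrix(Rt.T@Rd).as_rotvec())*f
            t=(Rt.T@(q-p)*100*f).round(1);tu=rv.round(1);print(list(tu),list(t))
            p=p+Rt@t/100;Rt=Rt@R.from_rotvec(tu,degrees=True).as_matrix()
        print('--',p.round(4))
    return p,Rt
E
python3 - <<'E'
from h import *
s,p,Rt=pose();print(np.round(s['qpos'],3))
rows([(.53,-.0826,.20,-15),(.565,-.0826,.10,-15),(.565,-.0826,.026,-15)],maxd=3)
E
```

```text
[-0.288  0.242 -0.14   1.191 -0.    -0.347]
[np.float64(0.0), np.float64(-5.0), np.float64(-0.0)] [np.float64(-1.0), np.float64(-0.1), np.float64(0.6)]
[np.float64(0.0), np.float64(-5.0), np.float64(-0.0)] [np.float64(-1.0), np.float64(-0.1), np.float64(0.7)]
[np.float64(0.0), np.float64(-5.1), np.float64(-0.0)] [np.float64(-0.9), np.float64(-0.0), np.float64(0.8)]
-- [ 0.5296 -0.0822  0.2004]
[np.float64(0.0), np.float64(0.0), np.float64(-0.0)] [np.float64(-0.2), np.float64(-0.1), np.float64(2.7)]
[np.float64(0.0), np.float64(0.0), np.float64(-0.0)] [np.float64(-0.2), np.float64(-0.1), np.float64(2.6)]
[np.float64(0.0), np.float64(0.0), np.float64(-0.0)] [np.float64(-0.2), np.float64(-0.0), np.float64(2.7)]
[np.float64(0.0), np.float64(0.0), np.float64(-0.0)] [np.float64(-0.2), np.float64(-0.1), np.float64(2.6)]
-- [ 0.5649 -0.0831  0.1001]
[np.float64(0.0), np.float64(0.0), np.float64(-0.0)] [np.float64(0.6), np.float64(0.0), np.float64(2.4)]
[np.float64(0.0), np.float64(0.0), np.float64(-0.0)] [np.float64(0.7), np.float64(0.0), np.float64(2.4)]
[np.float64(0.0), np.float64(0.0), np.float64(-0.0)] [np.float64(0.6), np.float64(0.0), np.float64(2.4)]
-- [ 0.5652 -0.083   0.0257]
```

>>> arm_command(moves=[{"turn": [0, -5, 0], "travel": [-1.0, -0.1, 0.6], "jaw": 5.5}, {"turn": [0, -5, 0], "travel": [-1.0, 0, 0.7], "jaw": 5.5}, {"turn": [0, -5, 0], "travel": [-0.9, 0, 0.8], "jaw": 5.5}, {"turn": [0, 0, 0], "travel": [-0.2, -0.1, 2.7], "jaw": 5.5}, {"turn": [0, 0, 0], "travel": [-0.2, -0.1, 2.6], "jaw": 5.5}, {"turn": [0, 0, 0], "travel": [-0.2, 0, 2.7], "jaw": 5.5}, {"turn": [0, 0, 0], "travel": [-0.2, 0, 2.6], "jaw": 5.5}, {"turn": [0, 0, 0], "travel": [0, 0, 0], "jaw": 5.5}])

```text
time: 6.67
tcp_pos: [0.5611, -0.08, 0.0951]
orientation: [0.126, -0.029, 0.992, 0.005]
ft_force: [-1.7, 0.2, -0.0]
gripper_width: 0.0547
gripper_force: 0.0
```

```bash
python3 - <<'E'
from h import *
s,p,Rt=pose();print(s['time'],p.round(4),Rt[:,2].round(3),Rt[:,1].round(3),s['gripper_width'],np.round(s['ft_force'],1))
cv2.imwrite('pics/w4.png',cams.camera('wrist')[:,:,::-1])
print(px('wrist',[.565,-.0826,.037]))
rows([(.565,-.0826,.026,-15)])
E
```

```text
6.6667 [ 0.5611 -0.08    0.0951] [ 0.249  0.018 -0.968] [-0.059  0.998  0.003] 0.054689648867134996 [-1.7  0.2 -0. ]
[273.06359134 208.0812671 ]
[np.float64(0.0), np.float64(-0.1), np.float64(-0.0)] [np.float64(0.5), np.float64(-0.1), np.float64(2.3)]
[np.float64(0.1), np.float64(-0.2), np.float64(-0.0)] [np.float64(0.5), np.float64(-0.1), np.float64(2.3)]
[np.float64(0.0), np.float64(-0.1), np.float64(-0.0)] [np.float64(0.5), np.float64(-0.1), np.float64(2.4)]
-- [ 0.5651 -0.0829  0.0258]
```

View pics/w4.png

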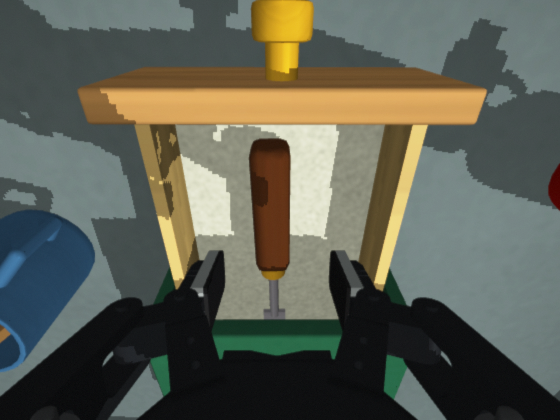

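The drawer view now shows the handle from the butt at (269,140) to the ferrule at (272,270), with the fingers straddling it. The panel's inner edge is at row ~124 and the cabinet's front edge at row ~320.

```bash
python3 - <<'E'
from h import *
np.set_printoptions(precision=4,suppress=True)
print('butt',pt('wrist',269,141,.04),'end',pt('wrist',272,270,.04),'mid',pt('wrist',271,205,.048))
print('panel in',pt('wrist',280,124,.082),'front',pt('wrist',280,320,.098),'fork',pt('wrist',274,312,.033))
E
```

```text
butt [ 0.5144 -0.0878  0.04  ] end [ 0.6223 -0.0804  0.04  ] mid [ 0.5558 -0.0844  0.048 ]
panel in [ 0.4915 -0.0829  0.082 ] front [ 0.6083 -0.0755  0.098 ] fork [ 0.6824 -0.0756  0.033 ]
```

>>> arm_command(moves=[{"turn": [0, 0, 0], "travel": [0.5, -0.1, 2.3], "jaw": 5.5}, {"turn": [0, 0, 0], "travel": [0.5, -0.1, 2.3], "jaw": 5.5}, {"turn": [0, 0, 0], "travel": [0.5, -0.1, 2.0], "jaw": 5.5}, {"turn": [0, 0, 0], "travel": [0, 0, 0], "jaw": 5.5}, {"turn": [0, 0, 0], "travel": [0, 0, 0], "jaw": 5.5}])

```text
time: 7.13
tcp_pos: [0.5671, -0.0838, 0.0332]
orientation: [0.13, -0.029, 0.991, 0.004]
ft_force: [-0.0, 0.2, -0.3]
gripper_width: 0.0551
gripper_force: 0.0
```

>>> arm_command(moves=[{"turn": [0, 0, 0], "travel": [0.1, 0, 0.6], "jaw": 5.5}, {"turn": [0, 0, 0], "travel": [0, 0, 0], "jaw": 5.5}, {"turn": [0, 0, 0], "travel": [0, 0, 0], "jaw": 1.8}, {"turn": [0, 0, 0], "travel": [0, 0, 0], "jaw": 1.8}, {"turn": [0, 0, 0], "travel": [0, 0, 0], "jaw": 1.8}, {"turn": [0, 0, 0], "travel": [0, 0, 0], "jaw": 1.8}, {"turn": [0, 0, 0], "travel": [0, 0, 0], "jaw": 1.8}, {"turn": [0, 0, 0], "travel": [0, 0, 0], "jaw": 1.8}])

```text
time: 7.8
tcp_pos: [0.5701, -0.0842, 0.0281]
orientation: [0.132, -0.029, 0.991, 0.004]
ft_force: [-1.7, -0.0, 6.5]
gripper_width: 0.025
gripper_force: 60.0
```

```bash
cat > plan.py <<'E'
from h import *
s,p,Rt=pose();print(s['time'],p.round(4),np.round(s['ft_force'],1),s['gripper_width'],np.round(s['qpos'],2))
# weeder: tip (x_t,z_t), tilt th. TCP in weeder frame (u from tip toward butt, n up)
xo,zo=.5670,.033; tipx=xo+.140
u=tipx-p[0];n=p[2]-zo;print(u,n)
ph0=-np.degrees(np.arcsin(Rt[0,2]))
W=[]
for xt,zt,th in [(.706,.039,0),(.690,.036,11),(.670,.034,22),(.650,.033,33),(.635,.034,44),(.590,.080,45),(.570,.130,45),(.565,.190,45)]:
    a=np.radians(th)
    W.append((xt-u*np.cos(a)+n*np.sin(a),p[1]-.058*(.706-xt)*0-.058*(p[0]-(xt-u*np.cos(a)+n*np.sin(a)))*1,zt+u*np.sin(a)+n*np.cos(a),ph0+th))
print(np.round(W,3));rows(W,maxd=2.2,maxa=4)
E
python3 plan.py
```

```text
7.8 [ 0.5701 -0.0842  0.0281] [-1.7 -0.   6.5] 0.024998326593079073 [-0.31  0.35 -0.58  0.39  0.09 -0.35]
0.13686353401266727 -0.0048744673920872
[[  0.569  -0.084   0.034 -15.113]
 [  0.555  -0.085   0.057  -4.113]
 [  0.541  -0.086   0.081   6.887]
 [  0.533  -0.086   0.103  17.887]
 [  0.533  -0.086   0.126  28.887]
 [  0.49   -0.089   0.173  29.887]
 [  0.47   -0.09    0.223  29.887]
 [  0.465  -0.09    0.283  29.887]]
[np.float64(-0.0), np.float64(0.0), np.float64(0.0)] [np.float64(-0.1), np.float64(-0.0), np.float64(-0.6)]
-- [ 0.5695 -0.0842  0.0342]
[np.float64(-0.0), np.float64(3.7), np.float64(0.0)] [np.float64(0.3), np.float64(0.0), np.float64(-0.9)]
[np.float64(-0.0), np.float64(3.7), np.float64(0.0)] [np.float64(0.3), np.float64(0.0), np.float64(-0.8)]
[np.float64(-0.0), np.float64(3.6), np.float64(0.0)] [np.float64(0.4), np.float64(0.0), np.float64(-0.9)]
-- [ 0.5546 -0.0851  0.0577]
[np.float64(-0.0), np.float64(3.7), np.float64(-0.0)] [np.float64(0.4), np.float64(0.0), np.float64(-0.8)]
[np.float64(-0.0), np.float64(3.7), np.float64(-0.0)] [np.float64(0.4), np.float64
[... 1219 characters left out ...]
p.float64(-0.0), np.float64(0.0), np.float64(-0.0)] [np.float64(1.4), np.float64(0.0), np.float64(-1.1)]
[np.float64(-0.0), np.float64(0.0), np.float64(-0.0)] [np.float64(1.4), np.float64(0.0), np.float64(-1.1)]
[np.float64(-0.0), np.float64(0.0), np.float64(-0.0)] [np.float64(1.4), np.float64(0.0), np.float64(-1.1)]
-- [ 0.4695 -0.09    0.2231]
[np.float64(-0.0), np.float64(0.0), np.float64(-0.0)] [np.float64(1.1), np.float64(-0.0), np.float64(-1.7)]
[np.float64(-0.0), np.float64(0.0), np.float64(-0.0)] [np.float64(1.2), np.float64(-0.0), np.float64(-1.6)]
[np.float64(-0.0), np.float64(0.0), np.float64(-0.0)] [np.float64(1.1), np.float64(-0.0), np.float64(-1.7)]
-- [ 0.4649 -0.0903  0.2834]
```

>>> arm_command(moves=[{"turn": [0, 0, 0], "travel": [-0.1, 0, -0.6], "jaw": 1.8}, {"turn": [0, 3.7, 0], "travel": [0.3, 0, -0.9], "jaw": 1.8}, {"turn": [0, 3.7, 0], "travel": [0.3, 0, -0.8], "jaw": 1.8}, {"turn": [0, 3.6, 0], "travel": [0.4, 0, -0.9], "jaw": 1.8}, {"turn": [0, 0, 0], "travel": [0, 0, 0], "jaw": 1.8}])

```text
time: 8.22
tcp_pos: [0.5557, -0.0852, 0.0585]
orientation: [0.035, -0.03, 0.999, 0.001]
ft_force: [0.4, -0.4, -0.7]
gripper_width: 0.025
gripper_force: 59.1
```

```bash
python3 - <<'E'
from h import *
s,p,Rt=pose();print(s['time'],p.round(4),np.round(s['ft_force'],1),np.round(s['wrist_torque'],2),s['gripper_width'])
im=cams.camera('wrist');cv2.imwrite('pics/w5.png',im[:,:,::-1])
E
```

```text
8.2167 [ 0.5557 -0.0852  0.0585] [ 0.4 -0.4 -0.7] [-0.02  0.07  0.01] 0.024981575562606596
```

View pics/w5.png

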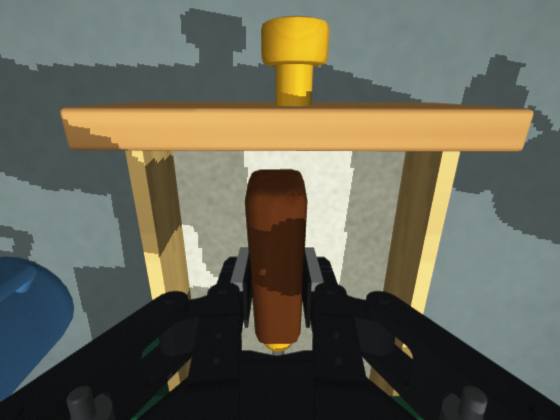

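The weeder's handle is pinched between the pads, at about (275,260). Its butt at (276,172) is clear of the panel edge at row 150, and contact force is near zero.

>>> arm_command(moves=[{"turn": [0, 3.7, 0], "travel": [0.4, 0, -0.8], "jaw": 1.8}, {"turn": [0, 3.7, 0], "travel": [0.4, 0, -0.8], "jaw": 1.8}, {"turn": [0, 3.6, 0], "travel": [0.5, 0, -0.7], "jaw": 1.8}, {"turn": [0, 3.7, 0], "travel": [0.4, 0, -0.7], "jaw": 1.8}, {"turn": [0, 3.7, 0], "travel": [0.4, 0, -0.7], "jaw": 1.8}, {"turn": [0, 3.6, 0], "travel": [0.5, 0, -0.7], "jaw": 1.8}, {"turn": [0, 0, 0], "travel": [0, 0, 0], "jaw": 1.8}])

```text
time: 8.85
tcp_pos: [0.5322, -0.086, 0.1013]
orientation: [-0.157, -0.029, 0.987, -0.004]
ft_force: [1.1, 0.7, -2.1]
gripper_width: 0.0246
gripper_force: 59.7
```

>>> arm_command(moves=[{"turn": [0, 3.7, 0], "travel": [0.2, 0, -0.7], "jaw": 1.8}, {"turn": [0, 3.7, 0], "travel": [0.2, 0, -0.7], "jaw": 1.8}, {"turn": [0, 3.6, 0], "travel": [0.3, 0, -0.7], "jaw": 1.8}, {"turn": [0, 0, 0], "travel": [0, 0, 0], "jaw": 1.8}])

```text
time: 9.18
tcp_pos: [0.533, -0.0858, 0.1219]
orientation: [-0.252, -0.029, 0.967, -0.007]
ft_force: [-0.9, -0.0, -2.4]
gripper_width: 0.0248
gripper_force: 59.7
```

```bash
python3 - <<'E'
from h import *
s,p,Rt=pose();print(s['time'],p.round(4),Rt[:,2].round(3),np.round(s['ft_force'],1),np.round(s['wrist_torque'],2),s['gripper_width'],np.round(s['qpos'],2))
im=cams.camera('scene');cv2.imwrite('pics/s5.png',cv2.resize(im[90:310,100:380,::-1],None,fx=2,fy=2))
E
```

```text
9.1833 [ 0.533  -0.0858  0.1219] [-0.486 -0.027 -0.873] [-0.9 -0.  -2.4] [ 0.01 -0.47 -0.03] 0.024781736738030347 [-0.2   0.83  0.44  1.67 -0.13 -0.23]
```

View pics/s5.png

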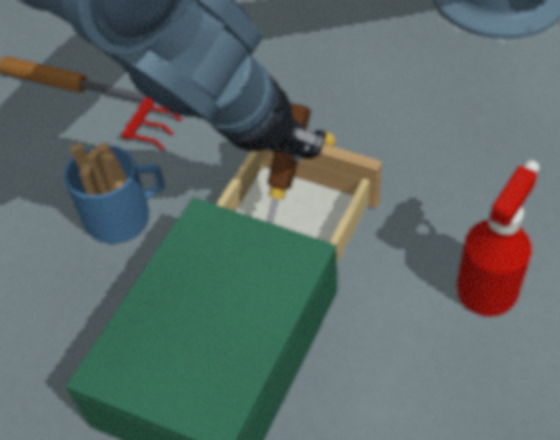

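The scene crop shows the handle tilted up above the drawer. The ferrule at (277,193) is well clear of the board edge, and the bystanders haven't moved. Next I'll draw it out diagonally.

>>> arm_command(moves=[{"turn": [0, 0.3, 0], "travel": [2.1, 0, -0.7], "jaw": 1.8}, {"turn": [0, 0.3, 0], "travel": [2.0, 0, -0.7], "jaw": 1.8}, {"turn": [0, 0.3, 0], "travel": [2.1, 0, -0.6], "jaw": 1.8}, {"turn": [0, 0, 0], "travel": [1.4, 0, -1.1], "jaw": 1.8}, {"turn": [0, 0, 0], "travel": [1.4, 0, -1.1], "jaw": 1.8}, {"turn": [0, 0, 0], "travel": [1.4, 0, -1.1], "jaw": 1.8}, {"turn": [0, 0, 0], "travel": [0, 0, 0], "jaw": 1.8}])

```text
time: 9.82
tcp_pos: [0.4687, -0.0902, 0.2254]
orientation: [-0.254, -0.028, 0.967, -0.008]
ft_force: [0.3, 0.2, -0.5]
gripper_width: 0.0247
gripper_force: 59.6
```

>>> arm_command(moves=[{"turn": [0, 0, 0], "travel": [1.1, 0, -1.7], "jaw": 1.8}, {"turn": [0, 0, 0], "travel": [1.2, 0, -1.6], "jaw": 1.8}, {"turn": [0, 0, 0], "travel": [1.1, 0, -1.7], "jaw": 1.8}, {"turn": [0, 0, 0], "travel": [1.1, 0, -1.7], "jaw": 1.8}, {"turn": [0, 0, 0], "travel": [0.6, 0, -0.9], "jaw": 1.8}, {"turn": [0, 0, 0], "travel": [0, 0, 0], "jaw": 1.8}, {"turn": [0, 0, 0], "travel": [0, 0, 0], "jaw": 1.8}, {"turn": [0, 0, 0], "travel": [0, 0, 0], "jaw": 1.8}])

```text
time: 10.48
tcp_pos: [0.4625, -0.0902, 0.3119]
orientation: [-0.258, -0.029, 0.966, -0.007]
ft_force: [-0.1, -0.6, -1.9]
gripper_width: 0.0245
gripper_force: 59.6
```

```bash
python3 - <<'E'
from h import *
s,p,Rt=pose();print(s['time'],p.round(4),Rt[:,2].round(3),np.round(s['ft_force'],1),np.round(s['joint_velocities'],3),s['gripper_width'],s['gripper_force'],np.round(s['qpos'],2))
a=cams.camera('scene')[:,:,::-1]; b=cams.camera('wrist')[:,:,::-1]
cv2.imwrite('pics/f6.png',np.vstack([cv2.resize(a[60:320,80:400],(640,300*1)),cv2.resize(b,(640,300))])[:600])
E
```

```text
10.4833 [ 0.4625 -0.0902  0.3119] [-0.498 -0.029 -0.867] [-0.1 -0.6 -1.9] [ 0.001  0.01  -0.003  0.012 -0.002 -0.001] 0.024536270083861965 59.632317423820496 [-0.23  0.64  0.57  2.   -0.14 -0.25]
```

View pics/f6.png

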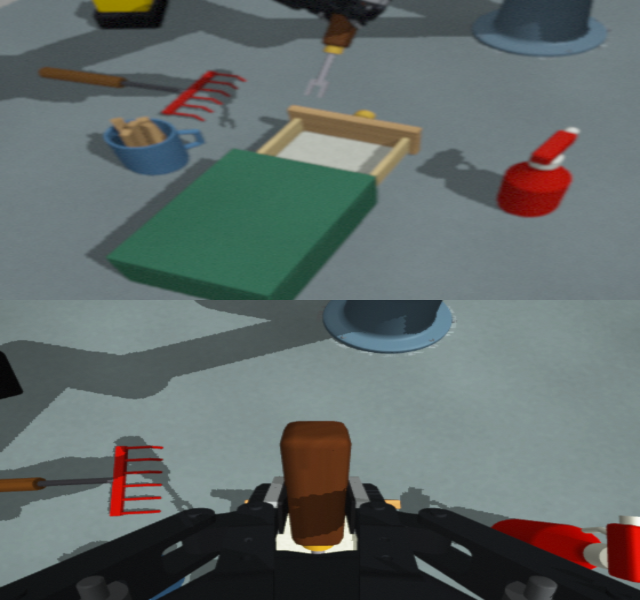

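The weeder is out and clear, with its fork tips about 0.22 m high (0.148 m needed). The drawer is still out and the bystanders are in place.

>>> arm_command(moves=[{"turn": [0, 0, 0], "travel": [0, 0, 0], "jaw": 1.8}, {"turn": [0, 0, 0], "travel": [0, 0, 0], "jaw": 1.8}, {"turn": [0, 0, 0], "travel": [0, 0, 0], "jaw": 1.8}, {"turn": [0, 0, 0], "travel": [0, 0, 0], "jaw": 1.8}, {"turn": [0, 0, 0], "travel": [0, 0, 0], "jaw": 1.8}, {"turn": [0, 0, 0], "travel": [0, 0, 0], "jaw": 1.8}])

```text
time: 11.08
tcp_pos: [0.4624, -0.0903, 0.3132]
orientation: [-0.258, -0.029, 0.966, -0.008]
ft_force: [-1.1, -0.6, -1.1]
gripper_width: 0.0247
gripper_force: 59.6
```

```bash
python3 -c "
from station import r;print(r.job_done())"
```

```text
the job is handed in; nothing more can be done
None
```

The job is handed in at about 11 s (no verdict was returned): the drawer is out at its stop, and the gripper holds the weeder still by its handle, its lowest point about 12 cm above the cabinet top by my estimate; the mug, sprayer and rake look undisturbed.

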